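# Let down an overwound launcher and re-cock it by three clicks

### The arm

A 6-joint arm with a two-finger parallel gripper is mounted at the origin on the work surface. World frame = base frame: x ahead of the robot, y to its left, z up, the work surface at z = 0. Lengths are in mm, angles in degrees, forces in N, time in s.
With the tool pointing down it reaches from about 325 to 750 mm from the base axis. Payload 7.6 kg.
Tool frame: the origin (TCP) lies between the finger pads; the fingertips stand 25 mm ahead of it and the grasp point (between the pads) lies 6 mm ahead of it; z points along the fingers, y is the line along which they close (so a half turn about z gives the same grasp; the last joint's range is limited). The gripper opens to 85 mm and grips with 20 to 120 N. Pads are 22 mm wide; open, the fingers measure 114 mm over their backs; the gripper's body (76 mm by 85 mm) begins 54 mm behind the grasp point. The pads swing forward as they close: fully open they stand 13 mm farther back than shut.
Start: joints at [-4.028, 2.991, 80.254, -0, 96.75, -4.028], TCP at [525.017, 0.022, 256.323] pointing down, gripper open.
Joint ranges: [-166.34, 166.34], [-52.06, 124.39], [6.96, 135.62], [-60.46, 240.46], [14.63, 156.25], [-167.68, 167.68]. Speed limits (degrees/s): [147.25, 147.25, 172.46, 180, 180, 180].

### API

Orientations are given as [roll, pitch, yaw] about the fixed x, y, z axes, in that order (R = Rz(yaw) Ry(pitch) Rx(roll)).
In Python, from plant import get_obs, read_camera, close_job gives the robot as it stands. The module is installed in compiled form; this text tells all that it offers.
- The arm moves only by the shell command python3 -m inch 'ROWS' [FORCE]. ROWS is JSON, a list of rows, each a list of 7 numbers: the shift along the tool's x, y, z in cm, then the turn, a rotation vector about the tool's x, y, z in degrees, then the gripper command: -1 is shut, 1 is fully open, values between are in proportion. In form: [[dx, dy, dz, wx, wy, wz, claw], ...]. A call has 1 to 12 rows; each row shifts and turns the commanded pose from where the row before left it, along the tool's axes as they then stand; what a row does not reach is not made up. A row lasts 1/10 s, in which the tool goes at most 50 mm and 8.59 degrees, less where a joint would pass 70% of its speed; a pose out of reach is approached as far as the arm can. A call is refused whole if a number of a shift passes 5 or a number of a turn 8.59, either way. A call with a gripper value outside its range is refused whole. The fingers move at their own pace and stop on an object; FORCE is the grip in N (left out, the last holds). Time passes only in rows, so rows that do not move let the fingers close. It gives the time, the measured TCP pose, the force, the opening and the grip force at its end, in the units of the state.
- get_obs(): the state, without advancing time (a new reading comes with each control period).
- read_camera(name): name is "scene" or "side" or "wrist"; returns a dict with "image" (400x640x3 uint8, blue, green, red), "K" (3x3 intrinsics, pixels), "position" and "attitude" of the camera in the world; the wrist camera has in their place "mount" (4x4, takes a point from camera to tool coordinates, whose origin is the TCP and whose axes are the flange's). Camera axes: x right, y up, looking along -z (the intrinsics and any distortion apply to the point x, -y, -z); pixel columns grow to the right and rows downward; lengths in mm; the calibration is good to about 2 mm. A picture is of the moment at which its call begins: read the wrist's pose just before it. There is no depth.
- close_job(): hands the job in; it is judged then, once.
The state is a dict: "time": time; "joint_positions": joint angles; "dq": joint speeds; "joint_torque": joint torques, N m; "position": TCP position; "orientation": TCP orientation; "ft_force": force on the tool from outside, world axes, zero at the start; "wrist_torque": the same for the moment, N m; "gripper_width": finger opening in mm; "grip_force": force on a finger pad.
Only numpy, scipy, OpenCV 4.12 (cv2) and the standard library are available. Lean on these libraries where they do the work, as an engineer would, in place of code of your own. Each camera call takes 0.05 s, during which the arm holds its last target. There are 200 camera calls.

### The job

The spring launcher has been left wound too far: flick its pawl lever fully off, take the crank and ease the drum all the way back to its stop, never letting the spring fly back. With the drum at its stop flick the pawl lever fully on again, then wind the crank up by exactly three clicks, so that the pawl holds the drum on the third tooth when you let go. Leave the loose things lying about where they are.

Things in the scene. Friction and masses are not known exactly. Their poses are not given: they have to be found in the camera images.
- launcher: Fixed level plywood board 325 x 430 mm, top 15 mm high, carrying the launcher. Frame: origin on the table right under the drum's axle; x across to the aluminium launch channel, y along that channel, z up; it is turned by 0.4 to 1.2 rad. The board spans x -175 to 150, y -215 to 215 mm. A red pusher racked to the drum runs 16 mm per rad in the channel.
- guard_front (a point): Middle of the front edge of the fixed yellow guard grille that roofs the ratchet corner (launcher's axes). Bars 26 mm apart, too close for fingers. It covers launcher x -168 to 37, y -202 to -32 mm, underside 101, top 109 mm above the table, on posts at x 30, y -190 and -100. Open at the front (-x) and at -y: reach under it from the front with the tool tilted.
- axle (a point): Point on the drum's vertical axle, 115 mm above the table; axes as the launcher's. The crank turns above the guard.
- drum (a joint): Drum angle, rad: 0 at its stop (let right down); winding up is counter-clockwise seen from above and grows it, to 4.2. A spring always drives it back to 0: 2.5 N at the crank grip near the stop, 6 N far wound. Let go with the pawl off it flies back at over 8 rad/s; over 5 rad/s with the pawl lever off counts as flying back. At the start tooth 5, 6 or 7 holds it.
- ratchet (a point): On the axle at mid height of the steel ratchet wheel (120 mm across, 12 teeth, 45 to 65 mm above the table); turns with the drum. Pawl on, winding from the stop, clicks come at drum about 0.35 rad, then every 0.524. After a click the spring draws the drum back a little onto that tooth: tooth 1 holds at 0.30, 2 at 0.82, 3 at 1.35, 4 at 1.87 rad, and so on.
- crank_grip (a point): Point on the axis of the crank's red grip, 158 mm above the table: an upright free-spinning sleeve, 26 mm across, 127 to 187 mm above the table. It runs on a 70 mm circle about the axle; its bearing from the axle in the launcher's frame is 1.30 rad + the drum angle, counter-clockwise. The black crank arm under it is 24 mm wide, top at 123 mm.
- selector (a joint): Angle of the blue pawl lever, rad: 0 = on (pawl sprung into the wheel, drum turns only in the winding sense), 0.45 = off; end stops at both. Seen from above it goes off clockwise, its post moving towards the launcher's +y. It stays where put; 2 to 5 N at the post move it.
- lever_post (a point): On the axis of the upright blue post at the end of the pawl lever, 55 mm above the table; post 16 mm across, 26 to 85 mm above the table. It swings at 85 mm about a vertical pivot at launcher x -70, y -85 mm: post at x -153, y -104 when on, x -153, y -66 when off; always under the guard, 13 to 15 mm behind its front edge.
- pawl_tip (a point): Tip of the orange pawl, 55 mm above the table. The lever moves the pawl only through a spring, and a loaded tooth hooks it: after the lever is put off, the pawl stays caught and still holds the drum until the crank is wound on by 0.03 to 0.1 rad; then it springs clear (tip over 66 mm from the axle) and the spring's whole load is on the crank.
- tape_roll: Loose grey roll, 84 mm across, 45 mm tall, on the board's other front corner; origin under its centre. Bystander.
- screwdriver: Loose screwdriver 190 mm long with a red handle, lying on the table to the right of the board; origin under its middle. Bystander.
- offcut: Loose wooden block 75 x 50 x 30 mm on the board at its +y end; origin under its centre. Bystander.
- pvc_tube: Loose grey tube standing on end, 72 mm across, 150 mm tall, on the left of the table; origin under its centre. Bystander.
- robot_wheel: Loose yellow wheel lying flat, 120 mm across, 36 mm tall, on the right of the table; origin under its centre. Bystander.

How it is judged:
By the outcome, as a careful person would: the job done as asked, in the order asked, and still so for the second after the job is handed in, with the robot touching nothing.
It also fails if it takes over 72 s, if anything falls off the work surface, if the arm or the gripper's body presses on something with over 40 N, if the wrist force passes 120 N, or if a joint passes its speed limit or range.

## Working session

There is one attempt and no reset: what is moved stays moved. The work goes in short steps, Python scripts to look and compute and a shell command to move; the robot and the scene stay as the last step left them, time stands still between calls to the robot, and variables do not carry over. Pictures are saved under pics/ and viewed, at most 10 in all, crops included, and the job is handed in when it is done.

```bash
mkdir -p pics
cat > h.py <<'E'
import numpy as np, cv2, json
from plant import get_obs, read_camera
from scipy.spatial.transform import Rotation as R
def cam(n):
    o=get_obs(); c=read_camera(n); c={**c,'obs':o}; return c
E
python3 - <<'E'
from h import *
for n in("scene","side"):
    c=cam(n); cv2.imwrite(f"pics/{n}0.png",c["image"]); print({k:v for k,v in c.items() if k!='image'})
E
```

```text
{'K': array([[394.25674598,   0.        , 314.6365086 ],
       [  0.        , 394.25674598, 200.19932464],
       [  0.        ,   0.        ,   1.        ]]), 'position': array([ 982.33011117,  676.76388866, 1131.30417611]), 'attitude': array([ 39.11701533,  -0.43105435, 147.57629222]), 'obs': {'time': 0.0, 'joint_positions': array([-4.02653133e+00,  3.02759851e+00,  8.03146623e+01, -1.57486738e-03,
        9.67488644e+01, -4.02672244e+00]), 'dq': array([-0.05398704,  0.09514375,  0.01720262,  0.00290372,  0.04238351,
        0.01150123]), 'joint_torque': array([ 8.02730119e-04, -3.81666934e+01, -3.60182977e+01,  8.43031398e-05,
        6.19437444e-03, -2.66336252e-05]), 'position': array([5.24732875e+02, 4.72464500e-02, 2.55454449e+02]), 'orientation': array([-1.79908990e+02, -4.83858138e-03,  9.00000034e+01]), 'ft_force': array([-0.32201937,  0.77473278,  0.39052517]), 'wrist_torque': array([0.0795413 , 0.01797905, 0.04518479]), 'grip_force': 0.0, 'gripper_width': 85.23975014496646}}
{'K': array([[500.37325725,   0.        , 325.42968579],
       [  0.        , 500.37325725, 198.
[... 212 characters left out ...]
0.05, 'joint_positions': array([-4.02671071e+00,  3.02749347e+00,  8.03139735e+01, -9.27401235e-04,
        9.67519970e+01, -4.02850589e+00]), 'dq': array([ 0.01016779, -0.10680462, -0.00816666,  0.02492241, -0.04601205,
        0.01118234]), 'joint_torque': array([ 2.14613215e-04, -3.82960761e+01, -3.61370802e+01, -1.01740309e-04,
        4.96426466e-03, -3.25308122e-05]), 'position': array([5.24722703e+02, 4.91917579e-02, 2.55461500e+02]), 'orientation': array([-1.79906702e+02, -5.64723332e-03,  9.00016823e+01]), 'ft_force': array([-0.16038794, -0.44047914,  0.31326632]), 'wrist_torque': array([-0.00014415,  0.02617911, -0.00656399]), 'grip_force': 0.0, 'gripper_width': 85.52091031013917}}
```

View pics/scene0.png

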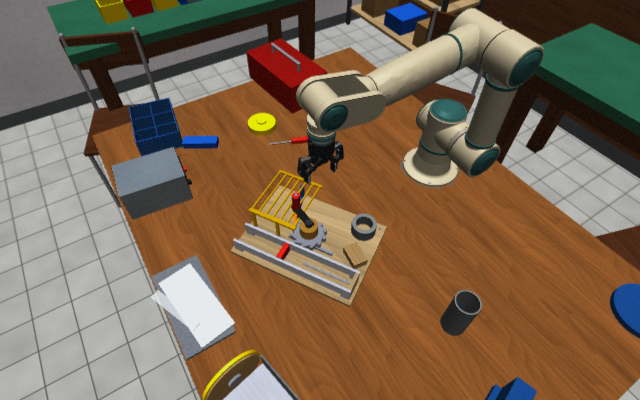

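View pics/side0.png

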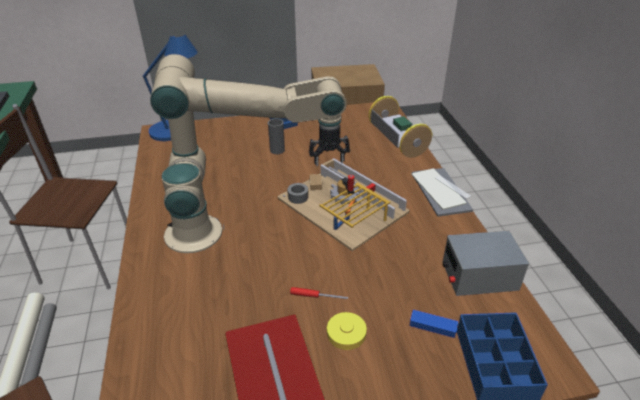

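The scene camera shows the board around (310,245) with the guard at (285,200). In the side view the board's corners are near (279,198), (353,243), (407,209) and (335,160). I'll enlarge both, and add the wrist view.

Run:
```python
from h import *
a=cv2.imread("pics/scene0.png")[165:310,225:395]; b=cv2.imread("pics/side0.png")[150:250,270:415]
a=cv2.resize(a,None,fx=4,fy=4,interpolation=2)[:580]; b=cv2.resize(b,None,fx=5.5,fy=5.5,interpolation=2)
cv2.imwrite("pics/a.png",a);cv2.imwrite("pics/b.png",b);print(a.shape,b.shape)
c=cam("wrist");cv2.imwrite("pics/w.png",c["image"]);print(c['K'],c['mount'])
```

```text
(580, 680, 3) (550, 798, 3)
[[357.57546305   0.         321.81123975]
 [  0.         357.57546305 202.67663866]
 [  0.           0.           1.        ]] [[ 5.49867433e-04  9.48692305e-01  3.16200265e-01  8.03108250e+01]
 [ 9.99998873e-01 -7.98232182e-05 -1.49949002e-03  2.18766972e+00]
 [-1.39731452e-03  3.16200733e-01 -9.48691280e-01 -1.17774833e+02]
 [ 0.00000000e+00  0.00000000e+00  0.00000000e+00  1.00000000e+00]]
```

View pics/a.png

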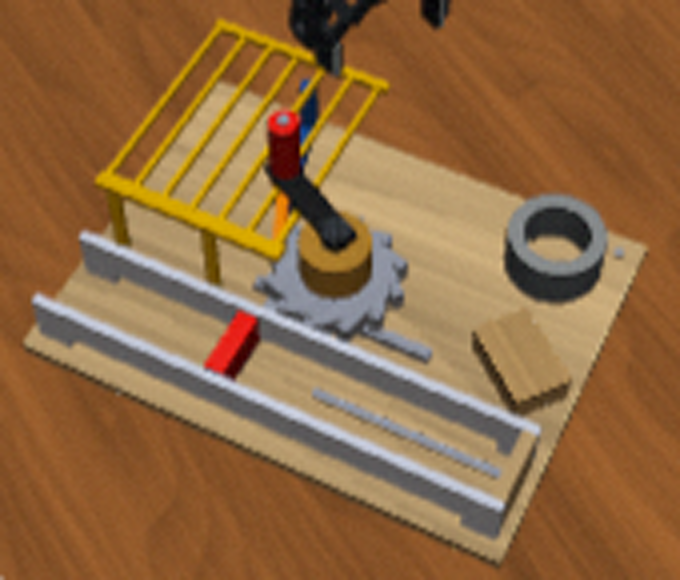

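View pics/b.png

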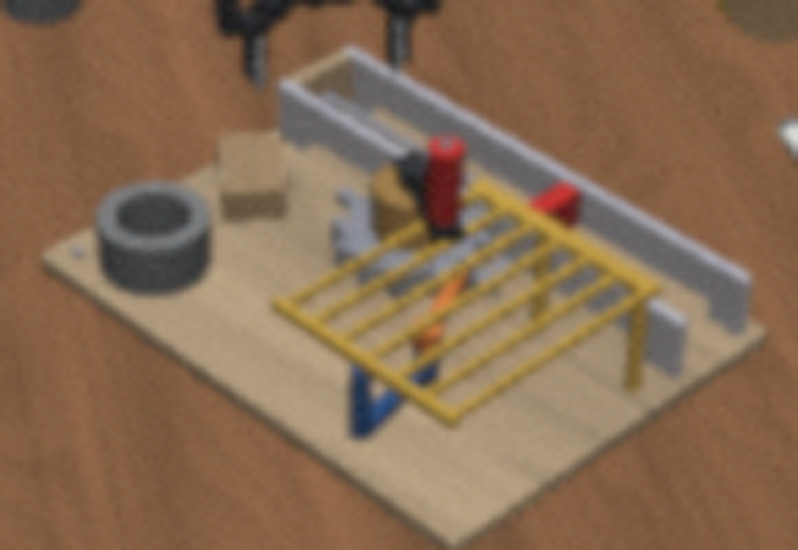

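The crops give the board corners, the four guard corners and the top of the red grip, at crop a (284,120) and crop b (445,143). I'll fit the launcher's pose and the drum angle to these.

```bash
cat > fit.py <<'E'
from h import *
from scipy.optimize import least_squares
CAL={n:None for n in("scene","side")}
K1=np.array([[394.2567,0,314.6365],[0,394.2567,200.1993],[0,0,1]]);p1=np.array([982.33,676.764,1131.304]);a1=[39.11701533,-0.43105435,147.57629222]
K2=np.array([[500.37326,0,325.42969],[0,500.37326,198.57123],[0,0,1]]);p2=np.array([192.096,-1490.365,1259.954]);a2=[52.31558199,-0.12391401,-12.10037511]
def proj(K,p,a,X):
    q=(np.atleast_2d(X)-p)@R.from_euler('xyz',a,degrees=True).as_matrix()
    return np.c_[K[0,2]+K[0,0]*q[:,0]/-q[:,2],K[1,2]+K[0,0]*-q[:,1]/-q[:,2]]
def w(pose,L):
    L=np.atleast_2d(L).astype(float);c,s=np.cos(pose[2]),np.sin(pose[2])
    return np.c_[pose[0]+c*L[:,0]-s*L[:,1],pose[1]+s*L[:,0]+c*L[:,1],L[:,2]]
if __name__=="__main__":
    B={'a':(150,-215,15),'b':(150,215,15),'c':(-175,215,15),'d':(-175,-215,15),'e':(-168,-202,109),'f':(-168,-32,109),'g':(37,-32,109),'h':(37,-202,109)}
    A1=dict(a=(27,340),b=(498,554),c=(645,247),e=(222,22),f=(385,85),g=(278,250),h=(99,180)); A2=dict(c=(45,257),d=(452,543),a=(765,330),f=(278,303),e=(452,418),h=(658,290),g=(480,185))
    g1=np.array([284,120])/4+[225,165];g2=np.array([445,143])/5.5+[270,150]
    def res(v):
        r=[proj(K1,p1,a1,w(v,[B[k] for k in A1]))-(np.array(list(A1.values()))/4+[225,165]),proj(K2,p2,a2,w(v,[B[k] for k in A2]))-(np.array(list(A2.values()))/5.5+[270,150])]
        g=w(v,[70*np.cos(1.3+v[3]),70*np.sin(1.3+v[3]),187]); r+=[proj(K1,p1,a1,g)-g1,proj(K2,p2,a2,g)-g2]
        return np.vstack(r).ravel()
    s=min((least_squares(res,[600,100,y,d]) for y in(.5,.9) for d in (2.5,3.2)),key=lambda s:s.cost)
    print(s.x.tolist(),s.cost);print(s.fun.reshape(-1,2).round(1).tolist())
E
python3 fit.py
```

```text
[600.3537444502216, 51.02696747451327, 0.5476372306180898, 2.9211852359154613] 17.49826765469546
[[-2.1, 0.2], [0.2, 1.3], [-0.0, -1.0], [-1.7, -1.3], [0.5, -1.0], [-0.7, 1.5], [-1.9, -0.1], [-2.0, -0.7], [-0.6, 0.0], [-0.2, -0.2], [-2.2, -0.6], [-0.9, 0.4], [-0.1, -1.0], [-0.7, -1.3], [-0.9, -0.4], [-0.7, 0.3]]
```

View pics/w.png

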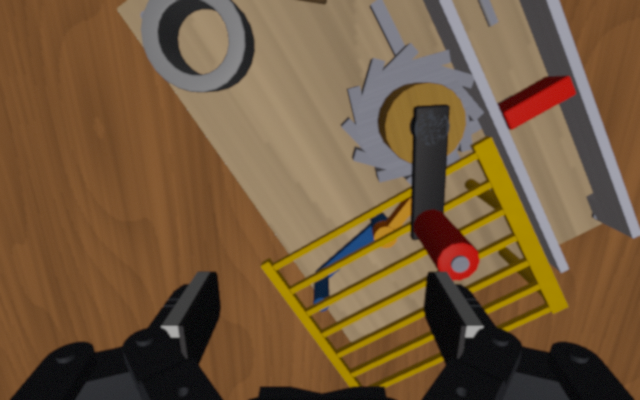

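The wrist view shows guard corners near (264,267), (485,141) and (565,308), the grip top at (460,264), a board corner at (120,9) and the blue post top near (321,283). I'll refit with these, since this view is the sharpest.

```bash
cat >> fit.py <<'E'
    Kw=np.array([[357.575,0,321.811],[0,357.575,202.677],[0,0,1]])
    M=np.array([[5.49867433e-04,9.48692305e-01,3.16200265e-01,80.3108],[9.99998873e-01,-7.98232182e-05,-1.49949002e-03,2.18767],[-1.39731452e-03,3.16200733e-01,-9.48691280e-01,-117.7748],[0,0,0,1]])
    Rt=R.from_euler('xyz',[-179.9067,-.0056,90.0017],degrees=True).as_matrix();pt=np.array([524.72,.05,255.46])
    def projw(X):
        q=((np.atleast_2d(X)-pt)@Rt-M[:3,3])@M[:3,:3]
        return np.c_[Kw[0,2]+Kw[0,0]*q[:,0]/-q[:,2],Kw[1,2]+Kw[0,0]*-q[:,1]/-q[:,2]]
    AW=dict(f=(263,267),g=(486,140),h=(566,308),c=(120,9))
    def res2(v):
        g=w(v,[70*np.cos(1.3+v[3]),70*np.sin(1.3+v[3]),187])
        return np.r_[res(v)*.5,(projw(w(v,[B[k] for k in AW]))-np.array(list(AW.values()))).ravel(),(projw(g)-[460,264]).ravel()]
    s=least_squares(res2,s.x,loss='soft_l1')
    print(s.x.tolist());print(s.fun.reshape(-1,2).round(1).tolist());print(projw(w(s.x,(-153,-104,85))),projw(w(s.x,(0,0,123))))
    print(w(s.x,[[-153,-104,55],[-153,-66,55],[0,0,0]]).round(1))
E
python3 fit.py
```

```text
[600.3537444502216, 51.02696747451327, 0.5476372306180898, 2.9211852359154613] 17.49826765469546
[[-2.1, 0.2], [0.2, 1.3], [-0.0, -1.0], [-1.7, -1.3], [0.5, -1.0], [-0.7, 1.5], [-1.9, -0.1], [-2.0, -0.7], [-0.6, 0.0], [-0.2, -0.2], [-2.2, -0.6], [-0.9, 0.4], [-0.1, -1.0], [-0.7, -1.3], [-0.9, -0.4], [-0.7, 0.3]]
[602.4738133148256, 50.03095513651817, 0.5431113916366058, 2.9428035211581425]
[[-1.4, -0.0], [-0.5, 0.8], [-0.3, -0.3], [-1.0, -0.7], [0.0, -0.4], [-0.8, 0.8], [-1.2, -0.1], [-0.7, -0.4], [-0.1, 0.1], [0.2, 0.0], [-0.9, -0.3], [-0.3, 0.2], [0.2, -0.4], [-0.0, -0.6], [-1.0, -0.1], [0.1, 0.1], [-3.8, 0.3], [4.0, -1.0], [0.5, 0.4], [-5.5, -0.2], [-0.0, 0.8]]
[[319.78128812 305.99185761]] [[430.99504297 129.86781993]]
[[ 525.2 -118.1   55. ]
 [ 505.6  -85.5   55. ]
 [ 602.5   50.     0. ]]
```

```bash
cat > go.py <<'E'
from h import *
from fit import w
import sys
V=[602.4,50.0,0.545]
def delta(L):  # TCP target in launcher coords -> tool-axes cm
    o=get_obs(); Rm=R.from_euler('xyz',o['orientation'],degrees=True).as_matrix()
    t=w(V,L)[0]; return (Rm.T@(t-o['position'])/10).round(2),o,Rm
def toL(p):
    c,s=np.cos(V[2]),np.sin(V[2]);d=np.array(p)-[V[0],V[1],0];return np.array([c*d[0]+s*d[1],-s*d[0]+c*d[1],d[2]])
if __name__=="__main__":
    for a in sys.argv[1:]: print(a,delta(eval(a))[0])
    o=get_obs();print('TCP launcher',toL(o['position']).round(1),'ori',o['orientation'].round(1),'F',o['ft_force'].round(1),'q',o['joint_positions'].round(0),'t',o['time'])
    print('tool axes in launcher:\n',(R.from_euler('z',-V[2]).as_matrix()@R.from_euler('xyz',o['orientation'],degrees=True).as_matrix()).round(2))
E
python3 -m inch '[[0,0,0,0,0,7.4,0],[0,0,0,0,0,7.4,0],[0,0,0,0,0,7.4,0],[0,0,0,0,0,7.4,0],[0,0,0,0,0,7.4,0],[0,0,0,0,0,7.4,0],[0,0,0,0,0,7.4,0],[0,0,0,0,0,7,0]]'
python3 -m inch '[[0,0,0,0,7.9,0,0],[0,0,0,0,7.9,0,0],[0,0,0,0,7.9,0,0],[0,0,0,0,7.9,0,0],[0,0,0,0,7.9,0,0],[0,0,0,0,7.9,0,0],[0,0,0,0,7.6,0,0],[0,0,0,0,0,0,0],[0,0,0,0,0,0,0]]'
python3 go.py '(-225,-104,150)' '(-225,-104,110)'
```

```text
time: 0.95
position: [524.9, 0.0, 255.9]
orientation: [-180.0, 0.0, 30.9]
ft_force: [0.5, -0.5, -0.1]
gripper_width: 42.5
grip_force: 0.0
time: 1.85
position: [524.9, -0.3, 256.2]
orientation: [-180.0, -54.8, 31.1]
ft_force: [0.1, -0.4, 0.5]
gripper_width: 42.8
grip_force: 0.0
(-225,-104,150) [-16.31  10.13  -4.71]
(-225,-104,110) [-19.58  10.14  -2.4 ]
TCP launcher [-92.4  -2.8 256.2] ori [-180.   -54.8   31.1] F [ 0.1 -0.4  0.5] q [-23. -21. 114.  50.  60.  20.] t 1.85
tool axes in launcher:
 [[ 0.58 -0.    0.82]
 [-0.   -1.   -0.  ]
 [ 0.82 -0.   -0.58]]
```

```bash
python3 -m inch '[[0,1.5,-1.2,0,0,0,0],[0,1.5,-1.2,0,0,0,0],[-2.5,1.5,0,0,0,0,0],[-2.5,1.5,0,0,0,0,0],[-2.5,1.5,0,0,0,0,0],[-2.5,1.5,0,0,0,0,0],[-2.5,1.1,0,0,0,0,0],[-2.5,0,0,0,0,0,0],[-2.5,0,0,0,0,0,0],[-2,0,0,0,0,0,0],[0,0,0,0,0,0,0],[0,0,0,0,0,0,0]]'
python3 go.py '(-162,-104,69)'
python3 - <<'E'
from h import *
c=cam("wrist");cv2.imwrite("pics/w2.png",c["image"])
E
```

```text
time: 3.05
position: [465.8, -154.8, 111.4]
orientation: [180.0, -54.9, 31.3]
ft_force: [-0.2, 0.5, 0.3]
gripper_width: 43.0
grip_force: 0.0
(-162,-104,69) [ 0.04 -0.03  7.42]
TCP launcher [-223.  -104.3  111.4] ori [180.  -54.9  31.3] F [-0.2  0.5  0.3] q [-48.  -3. 118.  60.  68. -15.] t 3.05
tool axes in launcher:
 [[ 0.57  0.    0.82]
 [ 0.   -1.    0.  ]
 [ 0.82  0.   -0.57]]
```

View pics/w2.png

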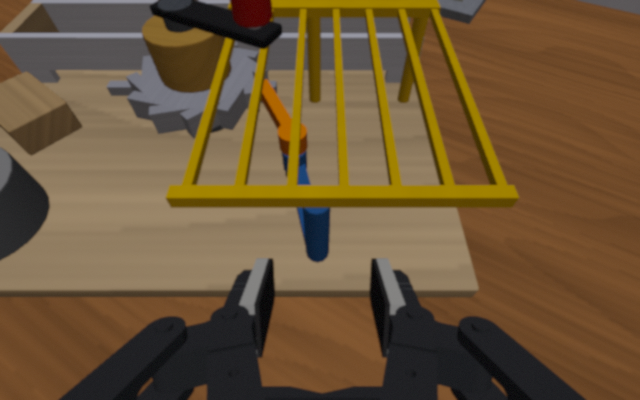

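The post, at about (317,232), is centred between the fingers. Next I advance and push it towards launcher +y.

```bash
python3 -m inch '[[0,0,1.5,0,0,0,0],[0,0,1.5,0,0,0,0],[0,0,1.5,0,0,0,0],[0,0,1.5,0,0,0,0],[0,0,1.4,0,0,0,0],[0,0,0,0,0,0,0]]'
python3 -m inch '[[0,-1,0,0,0,0,0],[0,-1,0,0,0,0,0],[0,-1,0,0,0,0,0],[0,-1,0,0,0,0,0],[0,-0.5,0,0,0,0,0],[0,-0.3,0,0,0,0,0],[0,0,0,0,0,0,0]]'
python3 go.py '(-162,-104,69)'
```

```text
time: 3.7
position: [517.9, -122.0, 68.4]
orientation: [180.0, -55.0, 31.4]
ft_force: [0.6, -0.9, 1.2]
gripper_width: 42.7
grip_force: 0.0
time: 4.4
position: [491.7, -81.7, 68.1]
orientation: [180.0, -55.0, 31.2]
ft_force: [0.6, -1.3, 1.3]
gripper_width: 42.7
grip_force: 0.6
(-162,-104,69) [0.12 4.88 0.03]
TCP launcher [-162.9  -55.2   68.1] ori [180.  -55.   31.2] F [ 0.6 -1.3  1.3] q [-37.  -1. 122.  66.  56. -16.] t 4.4
tool axes in launcher:
 [[ 0.57  0.    0.82]
 [ 0.   -1.    0.  ]
 [ 0.82  0.   -0.57]]
```

```bash
python3 -m inch '[[0,-0.3,0,0,0,0,0],[0,-0.2,0,0,0,0,0],[0,0,0,0,0,0,0]]'; python3 -m inch '[[0,-0.2,0,0,0,0,0],[0,-0.1,0,0,0,0,0],[0,0,0,0,0,0,0]]'
python3 go.py
python3 - <<'E'
from h import *
c=cam("wrist");cv2.imwrite("pics/w3.png",c["image"])
E
```

```text
time: 4.7
position: [489.4, -77.5, 68.1]
orientation: [180.0, -55.0, 31.2]
ft_force: [4.3, -1.3, 0.3]
gripper_width: 42.7
grip_force: 1.5
time: 5.0
position: [488.6, -76.5, 68.3]
orientation: [179.7, -55.0, 31.2]
ft_force: [12.3, -6.5, -5.2]
gripper_width: 42.6
grip_force: 5.7
TCP launcher [-162.9  -49.2   68.3] ori [179.7 -55.   31.2] F [12.3 -6.5 -5.2] q [-37.  -2. 123.  66.  56. -16.] t 5.0
tool axes in launcher:
 [[ 0.57 -0.    0.82]
 [ 0.   -1.   -0.  ]
 [ 0.82  0.   -0.57]]
```

View pics/w3.png

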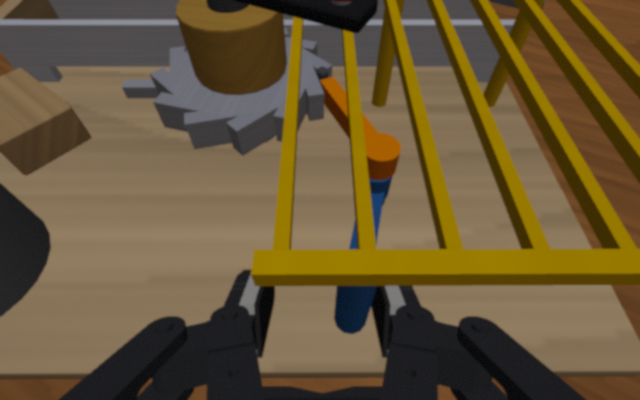

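The lever is at its stop: the force rose to 13 N and the post is hard against the right finger. I'll retreat, return the tool to vertical and go above the crank grip.

```bash
python3 -m inch '[[0,0.9,0,0,0,0,0],[0,0,-2,0,0,0,0],[0,0,-2,0,0,0,0],[0,0,-2,0,0,0,0],[0,0,-2,0,0,0,0],[2.5,0,0,0,0,0,0.4],[2.5,0,0,0,0,0,0.4],[2.5,0,0,0,0,0,0.4],[2.5,0,0,0,0,0,0.4],[1,0,0,0,0,0,0.4]]'
python3 -m inch '[[0,0,0,0,-7.9,0,0.4],[0,0,0,0,-7.9,0,0.4],[0,0,0,0,-7.9,0,0.4],[0,0,0,0,-7.9,0,0.4],[0,0,0,0,-7.9,0,0.4],[0,0,0,0,-7.9,0,0.4],[0,0,0,0,-7.6,0,0.4],[0,0,0,0,0,0,0.4]]'
python3 go.py '(-33,-62,235)' '(-33,-62,161)'
```

```text
time: 6.05
position: [491.0, -83.5, 205.4]
orientation: [179.9, -55.0, 31.4]
ft_force: [0.7, -0.3, 0.6]
gripper_width: 59.7
grip_force: 0.0
time: 6.85
position: [490.7, -83.1, 202.3]
orientation: [-179.8, 0.3, 31.4]
ft_force: [0.5, 0.4, 0.0]
gripper_width: 59.8
grip_force: 0.0
(-33,-62,235) [13.13  0.63 -3.34]
(-33,-62,161) [13.17  0.65  4.06]
TCP launcher [-164.5  -55.9  202.3] ori [-179.8    0.3   31.4] F [0.5 0.4 0. ] q [-14.   0.  89.  -0.  91.  45.] t 6.85
tool axes in launcher:
 [[ 1.  0. -0.]
 [ 0. -1.  0.]
 [-0. -0. -1.]]
```

```bash
python3 -m inch '[[0,0,-2,0,0,0,0.4],[1,0.2,-1.4,0,0,0,0.4],[2.5,0.4,0,0,0,0,0.4],[2.5,0,0,0,0,0,0.4],[2.5,0,0,0,0,0,0.4],[2.5,0,0,0,0,0,0.4],[2.1,0,0,0,0,0,0.4],[0,0,0,0,0,0,0.4],[0,0,0,0,0,0,0.4]]'
python3 go.py '(-33,-62,161)'
python3 - <<'E'
from h import *
c=cam("wrist");im=c["image"];cv2.imwrite("pics/w4.png",im)
K=c['K'];o=c['obs'];Rm=R.from_euler('xyz',o['orientation'],degrees=True).as_matrix();M=c['mount']
i=im.astype(int);m=((i[...,2]>120)&(i[...,1]<60)&(i[...,0]<60));print(np.argwhere(m).min(0),np.argwhere(m).max(0))
from fit import w
for z in(187,):
    X=w([602.4,50,.545],(-33,-62,z));q=((X-o['position'])@Rm-M[:3,3])@M[:3,:3]
    print(K[0,2]-K[0,0]*q[:,0]/q[:,2],K[1,2]+K[0,0]*q[:,1]/q[:,2])
E
```

```text
time: 7.75
position: [604.8, -22.0, 236.8]
orientation: [-179.9, 0.0, 31.2]
ft_force: [0.5, 0.0, -1.4]
gripper_width: 59.7
grip_force: 0.0
(-33,-62,161) [ 0.23 -0.06  7.58]
TCP launcher [-35.3 -62.8 236.8] ori [-179.9    0.    31.2] F [ 0.5  0.  -1.4] q [-6. 16. 67.  0. 96. 53.] t 7.75
tool axes in launcher:
 [[ 1. -0. -0.]
 [-0. -1.  0.]
 [-0. -0. -1.]]
[  0 279] [265 337]
[316.24624844] [248.17068682]
```

View pics/w4.png

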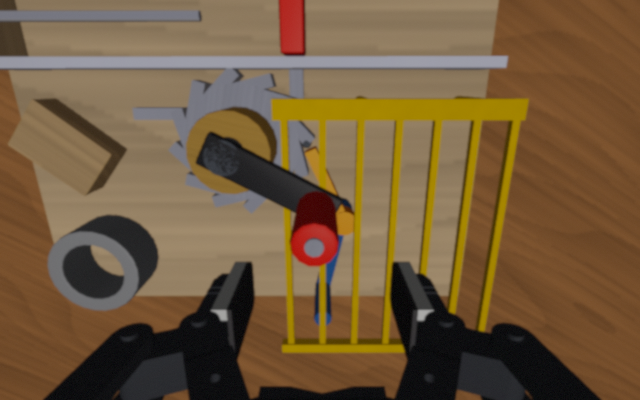

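The grip top is at (314,247), within 2 px of the prediction. I'll descend and grip.

```bash
python3 -m inch '[[0.2,0,2,0,0,0,0.4],[0,0,2,0,0,0,0.4],[0,0,2,0,0,0,0.4],[0,0,1.5,0,0,0,0.4],[0,0,0,0,0,0,-1],[0,0,0,0,0,0,-1],[0,0,0,0,0,0,-1],[0,0,0,0,0,0,-1],[0,0,0,0,0,0,-1]]' 60; python3 go.py
```

```text
time: 8.7
position: [606.6, -18.9, 164.0]
orientation: [-179.8, -0.0, 31.3]
ft_force: [-6.3, 6.7, -0.2]
gripper_width: 24.2
grip_force: 59.0
TCP launcher [-32.2 -61.1 164. ] ori [-179.8   -0.    31.3] F [-6.3  6.7 -0.2] q [-5. 19. 73.  0. 88. 53.] t 8.7
tool axes in launcher:
 [[ 1.  0.  0.]
 [ 0. -1.  0.]
 [ 0. -0. -1.]]
```

```bash
python3 -m inch '[[0.2,0.09,0,0,0,0,-1],[0.2,0.09,0,0,0,0,-1],[0.2,0.09,0,0,0,0,-1],[0.2,0.09,0,0,0,0,-1],[0,0,0,0,0,0,-1],[0,0,0,0,0,0,-1]]'; python3 go.py
python3 - <<'E'
from h import *
from go import toL
p=toL(get_obs()['position']);f=np.arctan2(p[1],p[0])%6.2832;print(f-1.3,np.hypot(p[0],p[1]))
a=np.arange(4.32,1.1,-.12);P=7*np.c_[np.cos(a),-np.sin(a)];print(np.c_[a[1:]-1.3,np.diff(P,axis=0)].round(2).tolist())
c=cam("wrist");cv2.imwrite("pics/w5.png",c["image"])
E
```

```text
time: 9.3
position: [615.1, -17.4, 164.0]
orientation: [-179.8, -0.0, 31.3]
ft_force: [-7.0, 8.4, -0.0]
gripper_width: 24.7
grip_force: 59.2
TCP launcher [-24.  -64.2 164. ] ori [-179.8   -0.    31.3] F [-7.   8.4 -0. ] q [-5. 20. 71.  0. 89. 54.] t 9.3
tool axes in launcher:
 [[ 1.  0.  0.]
 [ 0. -1.  0.]
 [ 0. -0. -1.]]
3.0543419487277967 68.57270585189441
[[2.9, -0.76, -0.37], [2.78, -0.71, -0.45], [2.66, -0.65, -0.54], [2.54, -0.58, -0.61], [2.42, -0.5, -0.67], [2.3, -0.42, -0.73], [2.18, -0.33, -0.77], [2.06, -0.23, -0.81], [1.94, -0.13, -0.83], [1.82, -0.03, -0.84], [1.7, 0.07, -0.84], [1.58, 0.17, -0.82], [1.46, 0.27, -0.8], [1.34, 0.36, -0.76], [1.22, 0.45, -0.71], [1.1, 0.53, -0.65], [0.98, 0.6, -0.58], [0.86, 0.67, -0.51], [0.74, 0.72, -0.42], [0.62, 0.77, -0.33], [0.5, 0.8, -0.24], [0.38, 0.83, -0.14], [0.26, 0.84, -0.04], [0.14, 0.84, 0.06], [0.02, 0.82, 0.16], [-0.1, 0.8, 0.26]]
```

View pics/w5.png

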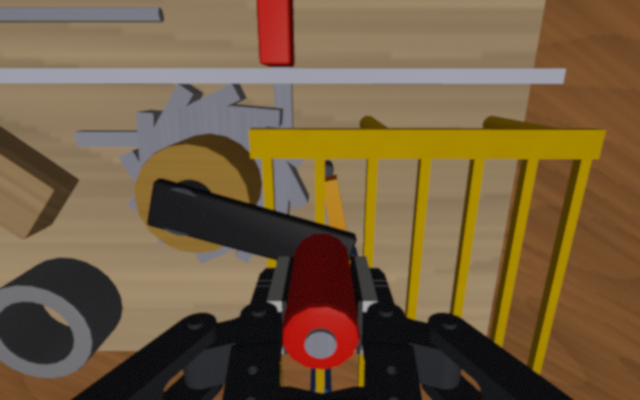

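The drum wound on 0.12 rad, and the orange pawl tip near (330,175) looks clear of the wheel. I'll ease it down in checked steps.

```bash
cat > st.py <<'E'
from go import *
o=get_obs();p=toL(o['position']);f=np.arctan2(p[1],p[0])%6.2832;F=R.from_euler('z',-V[2]).apply(o['ft_force'])
print('drum',round(f-1.3,3),'r',np.hypot(p[0],p[1]).round(1),p.round(1),'rad/tan F',round(F[0]*np.cos(f)+F[1]*np.sin(f),1),round(-F[0]*np.sin(f)+F[1]*np.cos(f),1),'grip',o['grip_force'],o['time'])
E
python3 -m inch '[[-0.76,-0.37,0,0,0,0,-1],[-0.71,-0.45,0,0,0,0,-1],[-0.65,-0.54,0,0,0,0,-1],[-0.58,-0.61,0,0,0,0,-1]]'; python3 st.py
python3 -m inch '[[-0.5,-0.67,0,0,0,0,-1],[-0.42,-0.73,0,0,0,0,-1],[-0.33,-0.77,0,0,0,0,-1],[-0.23,-0.81,0,0,0,0,-1]]'; python3 st.py
```

```text
time: 9.75
position: [581.9, -17.2, 164.0]
orientation: [179.9, 0.0, 31.2]
ft_force: [-5.7, -4.6, 1.4]
gripper_width: 24.7
grip_force: 59.3
drum 2.571 r 70.3 [-52.4 -46.8 164. ] rad/tan F 6.1 -4.1 grip 59.34026598930359 9.75
time: 10.15
position: [552.4, -1.6, 164.0]
orientation: [179.8, 0.4, 31.0]
ft_force: [-16.7, -13.9, 6.7]
gripper_width: 24.8
grip_force: 59.8
drum 2.098 r 71.9 [-69.5 -18.2 164. ] rad/tan F 21.6 -2.3 grip 59.8048460483551 10.15
```

```bash
python3 - <<'E'
from go import *
print(w([602.4,50,.545],(-2.6,2.5,0)))
a=np.arange(3.44,1.2,-.12);P=7*np.c_[np.cos(a),-np.sin(a)];print(np.c_[a[1:]-1.3,np.diff(P,axis=0)].round(2).tolist())
E
sed -i 's/V=\[602.4,50.0/V=[598.9,50.8/' go.py
python3 -m inch '[[-0.2,0.05,0,0,0,0,-1],[-0.2,0.05,0,0,0,0,-1],[0,0,0,0,0,0,-1]]';python3 st.py
```

```text
[[598.88062382  50.78993119   0.        ]]
[[2.02, -0.2, -0.82], [1.9, -0.1, -0.83], [1.78, 0.0, -0.84], [1.66, 0.1, -0.83], [1.54, 0.2, -0.82], [1.42, 0.3, -0.79], [1.3, 0.39, -0.74], [1.18, 0.48, -0.69], [1.06, 0.55, -0.63], [0.94, 0.63, -0.56], [0.82, 0.69, -0.48], [0.7, 0.74, -0.39], [0.58, 0.78, -0.3], [0.46, 0.81, -0.21], [0.34, 0.83, -0.11], [0.22, 0.84, -0.01], [0.1, 0.83, 0.09], [-0.02, 0.82, 0.19]]
time: 10.45
position: [551.2, -1.6, 164.0]
orientation: [180.0, -0.0, 31.2]
ft_force: [-5.9, 0.1, 2.8]
gripper_width: 24.9
grip_force: 59.5
drum 2.129 r 70.8 [-67.9 -20.1 164. ] rad/tan F 3.9 -4.5 grip 59.48150932788849 10.45
```

```bash
python3 -m inch '[[-0.2,-0.82,0,0,0,0,-1],[-0.1,-0.83,0,0,0,0,-1],[0,-0.84,0,0,0,0,-1],[0.1,-0.83,0,0,0,0,-1],[0.2,-0.82,0,0,0,0,-1]]';python3 st.py
python3 -m inch '[[0.3,-0.79,0,0,0,0,-1],[0.39,-0.74,0,0,0,0,-1],[0.48,-0.69,0,0,0,0,-1],[0.55,-0.63,0,0,0,0,-1]]';python3 st.py
```

```text
time: 10.95
position: [529.5, 34.7, 164.0]
orientation: [-180.0, -0.0, 31.2]
ft_force: [-5.3, 3.3, 3.8]
gripper_width: 24.7
grip_force: 59.6
drum 1.525 r 71.2 [-67.7  22.2 164. ] rad/tan F 4.4 -4.4 grip 59.59767043590546 10.95
time: 11.35
position: [529.9, 68.7, 164.0]
orientation: [-180.0, -0.1, 31.3]
ft_force: [-3.2, 3.6, 2.0]
gripper_width: 24.3
grip_force: 59.5
drum 1.043 r 71.3 [-49.7  51.1 164. ] rad/tan F 4.0 -2.7 grip 59.47238087654114 11.35
```

```bash
python3 -m inch '[[0.63,-0.56,0,0,0,0,-1],[0.69,-0.48,0,0,0,0,-1],[0.74,-0.39,0,0,0,0,-1],[0.78,-0.3,0,0,0,0,-1],[0.81,-0.21,0,0,0,0,-1],[0.83,-0.11,0,0,0,0,-1]]';python3 st.py
python3 -m inch '[[0.42,-0.02,0,0,0,0,-1],[0.42,0,0,0,0,0,-1],[0.42,0.04,0,0,0,0,-1],[0,0,0,0,0,0,-1]]';python3 st.py
```

```text
time: 11.95
position: [558.7, 109.0, 163.9]
orientation: [180.0, -0.2, 31.2]
ft_force: [0.4, 2.9, 3.7]
gripper_width: 25.0
grip_force: 59.6
drum 0.33 r 70.8 [ -4.2  70.6 163.9] rad/tan F 2.2 -2.0 grip 59.566437005996704 11.95
time: 12.35
position: [569.8, 115.0, 164.0]
orientation: [180.0, -0.2, 31.2]
ft_force: [0.4, 5.9, 5.1]
gripper_width: 24.8
grip_force: 59.6
drum 0.151 r 70.4 [  8.4  69.9 164. ] rad/tan F 5.2 -2.8 grip 59.64051067829132 12.35
```

Still spring-loaded, so I'll go on in small steps until the tangential force reverses.

```bash
for i in 1 2 3; do :; done; python3 -m inch '[[0.35,0.05,0,0,0,0,-1],[0.3,0.06,0,0,0,0,-1],[0,0,0,0,0,0,-1]]';python3 st.py
python3 -m inch '[[0.2,0.04,0,0,0,0,-1],[0.2,0.05,0,0,0,0,-1],[0,0,0,0,0,0,-1]]';python3 st.py
```

```text
time: 12.65
position: [575.9, 117.3, 164.0]
orientation: [180.0, -0.2, 31.2]
ft_force: [1.4, 5.4, 4.4]
gripper_width: 24.6
grip_force: 59.6
drum 0.059 r 70.3 [ 14.8  68.7 164. ] rad/tan F 4.6 -3.1 grip 59.64399755001068 12.65
time: 12.95
position: [578.7, 118.1, 163.9]
orientation: [-180.0, 0.0, 31.2]
ft_force: [-7.0, 2.9, 7.5]
gripper_width: 24.7
grip_force: 60.2
drum 0.018 r 70.3 [ 17.6  68.  163.9] rad/tan F 4.8 5.9 grip 60.203906893730164 12.95
```

The tangential force has reversed, so the drum is at its stop. I'll release and go back to the lever.

```bash
python3 -m inch '[[0,0,0,0,0,0,0.4],[0,0,0,0,0,0,0.4],[0,0,0,0,0,0,0.4],[0,0,-2,0,0,0,0.4],[0,0,-2,0,0,0,0.4],[0,0,-2,0,0,0,0.4],[0,0,-2,0,0,0,0.4],[0,0,0,0,0,0,0]]';python3 st.py;python3 go.py '(-165,-66,225)'
```

```text
time: 13.75
position: [579.7, 117.8, 245.9]
orientation: [179.8, -0.3, 31.2]
ft_force: [1.0, 0.6, 0.4]
gripper_width: 47.0
grip_force: 0.0
drum 0.005 r 69.7 [ 18.3  67.2 245.9] rad/tan F 0.3 -1.2 grip 0.0 13.75
(-165,-66,225) [-18.33  13.33   2.04]
TCP launcher [ 18.3  67.2 245.9] ori [179.8  -0.3  31.2] F [1.  0.6 0.4] q [ 8. 14. 70. -0. 96. 67.] t 13.75
tool axes in launcher:
 [[ 1. -0.  0.]
 [-0. -1. -0.]
 [ 0.  0. -1.]]
```

```bash
python3 - <<'E'
from go import *
c=cam("side");b=c["image"][150:250,270:415];b=cv2.resize(b,None,fx=4,fy=4,interpolation=2)
c2=cam("scene");a=cv2.resize(c2["image"][165:265,225:395],(680,400),interpolation=2)
cv2.imwrite("pics/s2.png",np.hstack([b,a])[:, :][:, :]) 
cv2.imwrite("pics/s2.png",cv2.resize(np.hstack([b[:,150:],a[:,:370]]),None,fx=1,fy=1))
E
python3 -m inch '[[-2.5,1.9,0,0,0,0,0],[-2.5,1.9,0,0,0,0,0],[-2.5,1.9,0,0,0,0,0],[-2.5,1.9,0,0,0,0,0],[-2.5,1.9,0,0,0,0,0],[-2.5,1.9,0.7,0,0,0,0],[-2.5,1.9,0.7,0,0,0,0],[-0.8,0,0.6,0,0,0,0],[0,0,0,0,0,0,0]]'
python3 -m inch '[[0,0,0,0,7.9,0,0],[0,0,0,0,7.9,0,0],[0,0,0,0,7.9,0,0],[0,0,0,0,7.9,0,0],[0,0,0,0,7.9,0,0],[0,0,0,0,7.9,0,0],[0,0,0,0,7.6,0,0],[0,0,0,0,0,0,0],[0,0,0,0,0,0,0]]'
python3 go.py '(-222,-66,112)' '(-160,-66,69)'
```

```text
time: 14.75
position: [489.8, -90.9, 220.6]
orientation: [-179.8, 0.1, 31.1]
ft_force: [0.3, 0.3, -0.0]
gripper_width: 42.6
grip_force: 0.0
time: 15.65
position: [491.1, -90.2, 222.6]
orientation: [-179.9, -54.8, 31.1]
ft_force: [0.6, 0.5, 0.5]
gripper_width: 42.8
grip_force: 0.0
(-222,-66,112) [-12.31   0.14   1.74]
(-160,-66,69) [-12.25   0.15   9.29]
TCP launcher [-165.3  -64.7  222.6] ori [-179.9  -54.8   31.1] F [0.6 0.5 0.5] q [-38. -18. 116.  55.  69.   6.] t 15.65
tool axes in launcher:
 [[ 0.58 -0.    0.82]
 [-0.   -1.    0.  ]
 [ 0.82 -0.   -0.58]]
```

```bash
python3 -m inch '[[-2.5,0.15,0,0,0,0,0],[-2.5,0,0,0,0,0,0],[-2.5,0,0,0,0,0,0],[-2.5,0,0,0,0,0,0],[-2.3,0,0,0,0,0,0],[0,0,2,0,0,0,0],[0,0,2,0,0,0,0],[0,0,2,0,0,0,0],[0,0,2,0,0,0,0],[0,0,1.3,0,0,0,0],[0,0,0,0,0,0,0]]';python3 go.py
python3 -m inch '[[0,0.6,0,0,0,0,0],[0,0.6,0,0,0,0,0],[0,0.6,0,0,0,0,0],[0,0.4,0,0,0,0,0],[0,0,0,0,0,0,0]]';python3 go.py
```

```text
time: 16.75
position: [497.8, -87.4, 68.7]
orientation: [-180.0, -54.9, 31.4]
ft_force: [-0.7, -0.4, -0.5]
gripper_width: 42.9
grip_force: 0.0
TCP launcher [-158.1  -65.8   68.7] ori [-180.   -54.9   31.4] F [-0.7 -0.4 -0.5] q [-37.   0. 121.  66.  57. -16.] t 16.75
tool axes in launcher:
 [[ 0.58  0.    0.82]
 [ 0.   -1.    0.  ]
 [ 0.82 -0.   -0.58]]
time: 17.25
position: [508.2, -108.7, 68.9]
orientation: [180.0, -55.0, 31.2]
ft_force: [-0.5, -0.2, -0.1]
gripper_width: 42.8
grip_force: 0.0
TCP launcher [-160.2  -89.3   68.9] ori [180.  -55.   31.2] F [-0.5 -0.2 -0.1] q [-39.   3. 117.  65.  58. -17.] t 17.25
tool axes in launcher:
 [[ 0.57 -0.    0.82]
 [-0.   -1.   -0.  ]
 [ 0.82  0.   -0.57]]
```

```bash
python3 -m inch '[[0,0.6,0,0,0,0,0],[0,0.6,0,0,0,0,0],[0,0.6,0,0,0,0,0],[0,0.6,0,0,0,0,0],[0,0,0,0,0,0,0]]';python3 go.py | head -1
python3 -m inch '[[0,0.25,0,0,0,0,0],[0,0.2,0,0,0,0,0],[0,0,0,0,0,0,0]]';python3 go.py|head -1;python3 -m inch '[[0,0.2,0,0,0,0,0],[0,0.1,0,0,0,0,0],[0,0,0,0,0,0,0]]';python3 go.py|head -1
```

```text
time: 17.75
position: [521.0, -129.1, 68.8]
orientation: [180.0, -55.0, 31.2]
ft_force: [-0.5, -0.1, -0.6]
gripper_width: 42.7
grip_force: 0.1
TCP launcher [-159.9 -113.4   68.8] ori [180.  -55.   31.2] F [-0.5 -0.1 -0.6] q [-40.   6. 114.  65.  59. -17.] t 17.75
time: 18.05
position: [522.9, -131.9, 68.8]
orientation: [-180.0, -55.0, 31.2]
ft_force: [1.2, 4.0, -0.8]
gripper_width: 42.5
grip_force: 1.7
TCP launcher [-159.7 -116.9   68.8] ori [-180.   -55.    31.2] F [ 1.2  4.  -0.8] q [-40.   7. 113.  65.  59. -17.] t 18.05
time: 18.35
position: [523.4, -132.3, 68.6]
orientation: [-179.6, -55.1, 31.2]
ft_force: [-9.2, 10.6, 5.6]
gripper_width: 43.0
grip_force: 7.1
TCP launcher [-159.5 -117.5   68.6] ori [-179.6  -55.1   31.2] F [-9.2 10.6  5.6] q [-40.   7. 113.  65.  59. -17.] t 18.35
```

The lever is hard on its "on" stop, at the predicted -117. I'll retreat and return to the crank.

```bash
python3 -m inch '[[0,-0.9,0,0,0,0,0],[0,0,-2,0,0,0,0],[0,0,-2,0,0,0,0],[0,0,-2,0,0,0,0],[0,0,-2,0,0,0,0],[2.5,0,0,0,0,0,0.4],[2.5,0,0,0,0,0,0.4],[2.5,0,0,0,0,0,0.4],[2.5,0,0,0,0,0,0.4],[2.5,0,0,0,0,0,0.4],[2,0,0,0,0,0,0.4]]'
python3 -m inch '[[0,0,0,0,-7.9,0,0.4],[0,0,0,0,-7.9,0,0.4],[0,0,0,0,-7.9,0,0.4],[0,0,0,0,-7.9,0,0.4],[0,0,0,0,-7.9,0,0.4],[0,0,0,0,-7.9,0,0.4],[0,0,0,0,-7.6,0,0.4],[0,0,0,0,0,0,0.4]]'
python3 go.py '(18,68,243)'
```

```text
time: 19.45
position: [535.6, -118.0, 235.6]
orientation: [179.7, -55.1, 31.4]
ft_force: [-0.2, 0.9, 0.2]
gripper_width: 59.9
grip_force: 0.0
time: 20.25
position: [536.3, -116.7, 233.5]
orientation: [180.0, 0.0, 31.3]
ft_force: [-0.8, -0.2, 0.1]
gripper_width: 59.9
grip_force: 0.0
(18,68,243) [ 15.87 -17.84  -0.97]
TCP launcher [-140.4 -110.8  233.5] ori [180.    0.   31.3] F [-0.8 -0.2  0.1] q [-16.   7.  78.  -0.  94.  43.] t 20.25
tool axes in launcher:
 [[ 1.  0. -0.]
 [ 0. -1. -0.]
 [-0.  0. -1.]]
```

```bash
python3 -m inch '[[0,0,-1,0,0,0,0.4],[2.2,-2.5,0,0,0,0,0.4],[2.2,-2.5,0,0,0,0,0.4],[2.2,-2.5,0,0,0,0,0.4],[2.2,-2.5,0,0,0,0,0.4],[2.2,-2.5,0,0,0,0,0.4],[2.2,-2.5,0,0,0,0,0.4],[2.2,-2.5,0,0,0,0,0.4],[0.4,-0.3,0,0,0,0,0.4],[0,0,0,0,0,0,0.4],[0,0,0,0,0,0,0.4]]'
python3 go.py '(18,68,164)'
python3 - <<'E'
from h import *
from go import toL
c=cam("wrist");im=c["image"];i=im.astype(int);o=c['obs'];K=c['K'];M=c['mount']
m=((i[...,2]>150)&(i[...,1]<70)&(i[...,0]<70)).astype(np.uint8)
n,l,s,ct=cv2.connectedComponentsWithStats(m);print(s[s[:,4]>200].tolist())
# grey cap near prediction
Rm=R.from_euler('xyz',o['orientation'],degrees=True).as_matrix()
from fit import w
X=w([598.9,50.8,.545],(18.7,67.4,187));q=((X-o['position'])@Rm-M[:3,3])@M[:3,:3]
print(K[0,2]-K[0,0]*q[:,0]/q[:,2],K[1,2]+K[0,0]*q[:,1]/q[:,2]);cv2.imwrite("pics/w6.png",im)
E
```

```text
time: 21.35
position: [577.7, 114.8, 244.1]
orientation: [180.0, -0.1, 31.1]
ft_force: [-0.3, -0.6, 0.4]
gripper_width: 59.9
grip_force: 0.0
(18,68,164) [ 0.29 -0.23  8.01]
TCP launcher [ 15.   65.7 244.1] ori [ 1.80e+02 -1.00e-01  3.11e+01] F [-0.3 -0.6  0.4] q [ 8. 14. 70.  0. 96. 67.] t 21.35
tool axes in launcher:
 [[ 1. -0.  0.]
 [-0. -1. -0.]
 [ 0.  0. -1.]]
[[0, 0, 640, 400, 253359], [504, 41, 32, 76, 1526], [295, 213, 46, 41, 1115]]
[314.60624042] [240.0734851]
```

View pics/w6.png

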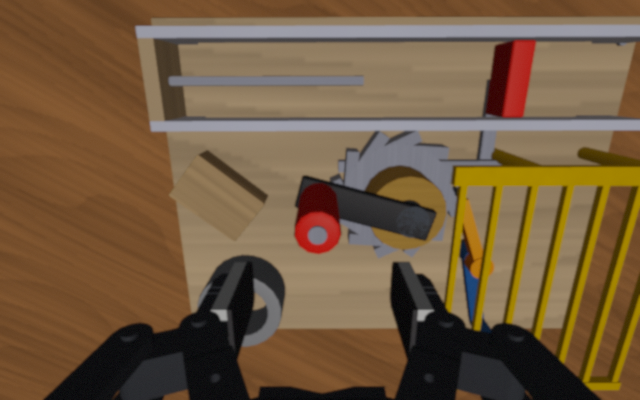

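The grip is at (318,235), almost as predicted, with the drum at its stop and the lever on. I'll descend and grip.

```bash
python3 -m inch '[[0.5,-0.1,2,0,0,0,0.4],[0,0,2,0,0,0,0.4],[0,0,2,0,0,0,0.4],[0,0,2,0,0,0,0.4],[0,0,0,0,0,0,-1],[0,0,0,0,0,0,-1],[0,0,0,0,0,0,-1],[0,0,0,0,0,0,-1],[0,0,0,0,0,0,-1]]' 60; python3 st.py
python3 - <<'E'
import numpy as np
a=1.32+np.arange(0,1.6,.1);P=7*np.c_[np.cos(a),-np.sin(a)];print(np.c_[a[1:]-1.3,np.diff(P,axis=0)].round(2).tolist())
E
```

```text
time: 22.3
position: [581.5, 119.8, 164.9]
orientation: [180.0, -0.1, 31.2]
ft_force: [-6.1, 1.5, 3.2]
gripper_width: 24.8
grip_force: 59.7
drum -0.027 r 71.2 [ 20.9  68.  164.9] rad/tan F 2.9 5.6 grip 59.683624505996704 22.3
[[0.12, -0.69, -0.14], [0.22, -0.7, -0.07], [0.32, -0.7, -0.0], [0.42, -0.7, 0.07], [0.52, -0.69, 0.14], [0.62, -0.67, 0.21], [0.72, -0.64, 0.27], [0.82, -0.61, 0.33], [0.92, -0.58, 0.39], [1.02, -0.54, 0.45], [1.12, -0.49, 0.5], [1.22, -0.44, 0.55], [1.32, -0.38, 0.59], [1.42, -0.32, 0.62], [1.52, -0.25, 0.65]]
```

```bash
python3 -m inch '[[-0.69,-0.14,0,0,0,0,-1],[-0.7,-0.07,0,0,0,0,-1],[-0.7,0,0,0,0,0,-1],[-0.7,0.07,0,0,0,0,-1],[-0.69,0.14,0,0,0,0,-1],[-0.67,0.21,0,0,0,0,-1]]';python3 st.py
python3 -m inch '[[-0.64,0.27,0,0,0,0,-1],[-0.61,0.33,0,0,0,0,-1],[-0.58,0.39,0,0,0,0,-1],[-0.54,0.45,0,0,0,0,-1],[-0.49,0.5,0,0,0,0,-1]]';python3 st.py
```

```text
time: 22.9
position: [547.1, 97.6, 164.9]
orientation: [-179.9, -0.2, 31.3]
ft_force: [-1.8, 7.6, 2.8]
gripper_width: 24.4
grip_force: 59.8
drum 0.563 r 69.8 [-20.1  66.9 164.9] rad/tan F 6.5 -4.4 grip 59.76495087146759 22.9
time: 23.4
position: [531.9, 65.9, 164.9]
orientation: [-179.9, -0.1, 31.3]
ft_force: [-7.9, 7.4, 5.8]
gripper_width: 24.7
grip_force: 60.1
drum 1.075 r 68.7 [-49.5  47.6 164.9] rad/tan F 9.3 -5.5 grip 60.104767084121704 23.4
```

```bash
python3 -m inch '[[-0.44,0.55,0,0,0,0,-1],[-0.38,0.59,0,0,0,0,-1],[-0.32,0.62,0,0,0,0,-1],[-0.25,0.65,0,0,0,0,-1],[0,0,0,0,0,0,-1]]';python3 - <<'E'
from go import *
p=toL(get_obs()['position'])-[2.3,.56,0];print(np.arctan2(p[1],p[0])-1.3,np.hypot(*p[:2]))
E
python3 st.py
```

```text
time: 23.9
position: [532.5, 36.5, 164.9]
orientation: [-180.0, 0.0, 31.2]
ft_force: [-9.6, 1.6, 7.4]
gripper_width: 24.5
grip_force: 60.1
1.5262809251642586 69.94363823392898
drum 1.508 r 67.9 [-64.2  22.3 164.9] rad/tan F 9.0 -3.6 grip 60.115512013435364 23.9
```

```bash
python3 -m inch '[[0.1,-0.28,0,0,0,0,-1],[0.11,-0.28,0,0,0,0,-1],[0.12,-0.28,0,0,0,0,-1],[0.13,-0.28,0,0,0,0,-1],[0.06,-0.12,0,0,0,0,-1],[0,0,0,0,0,0,-1]]';python3 - <<'E'
from go import *
p=toL(get_obs()['position'])-[2.3,.56,0];print(np.arctan2(p[1],p[0])-1.3,np.hypot(*p[:2]))
E
python3 st.py
```

```text
time: 24.5
position: [530.7, 49.2, 164.9]
orientation: [179.9, 0.1, 31.2]
ft_force: [-8.9, -4.9, 6.4]
gripper_width: 24.5
grip_force: 60.1
1.3437054511864168 69.959916882772
drum 1.32 r 68.2 [-59.2  34.  164.9] rad/tan F 9.1 4.7 grip 60.09932041168213 24.5
```

The drum is held at 1.344 rad (tooth 3) and the load is off the crank. I'll release, rise and check by code.

```bash
python3 -m inch '[[0,0,0,0,0,0,0.4],[0,0,0,0,0,0,0.4],[0,0,0,0,0,0,0.4],[0,0,-2,0,0,0,0.4],[0,0,-2,0,0,0,0.4],[0,0,-2,0,0,0,0.4],[0,0,-2,0,0,0,0.4],[0,0,-2,0,0,0,0.4],[0,0,0,0,0,0,0.4],[0,0,0,0,0,0,0.4]]'
python3 - <<'E'
from h import *
from fit import w
c=cam("wrist");im=c["image"];i=im.astype(int);o=c['obs'];K=c['K'];M=c['mount']
m=((i[...,2]>150)&(i[...,1]<70)&(i[...,0]<70)).astype(np.uint8)
n,l,s,ct=cv2.connectedComponentsWithStats(m);print(s[s[:,4]>200].tolist())
Rm=R.from_euler('xyz',o['orientation'],degrees=True).as_matrix()
for d in(0,.82,1.35,1.87):
    X=w([598.9,50.8,.545],(70*np.cos(1.3+d),70*np.sin(1.3+d),187));q=((X-o['position'])@Rm-M[:3,3])@M[:3,:3]
    print(d,K[0,2]-K[0,0]*q[:,0]/q[:,2],K[1,2]+K[0,0]*q[:,1]/q[:,2])
E
```

```text
time: 25.5
position: [531.3, 50.4, 263.0]
orientation: [180.0, -0.0, 31.2]
ft_force: [0.1, -1.2, -0.2]
gripper_width: 60.0
grip_force: 0.0
[[0, 0, 640, 400, 254677], [441, 0, 22, 21, 418], [304, 213, 41, 37, 905]]
0 [254.63523515] [96.0504556]
0.82 [274.00631313] [197.49568265]
1.35 [320.95810578] [238.14691427]
1.87 [379.56731433] [250.82384387]
```

The grip blob is centred near (324,232), which matches tooth 3 (1.35 rad). The robot is clear, so I'm handing in.

```bash
python3 -c "
from plant import close_job;print(close_job())"
```

```text
the job is handed in; nothing more can be done
None
```

The drum was eased back to its stop, the pawl lever put on again and the crank wound three clicks; the drum now rests on tooth 3 (about 1.35 rad), the loose things were left alone, and the job was handed in at 25.5 s of robot time.

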